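# Hold a shielded module against the sprung contact head

### The arm

A 6-joint arm with a two-finger parallel gripper is mounted at the origin on the work surface. World frame = base frame: x ahead of the robot, y to its left, z up, the work surface at z = 0. Lengths are in m, angles in degrees, forces in N, time in s.
With the tool pointing down it reaches from about 0.375 to 0.9 m from the base axis. Payload 3.1 kg.
Tool frame: the origin (TCP) lies midway between the tips of the shut fingers; the grasp point (between the pads) lies 19 mm behind it; x points along the fingers, y is the direction in which the jaws open and shut, and the axes are right-handed (so a half turn about x gives the same grasp; the last joint's range is limited). The gripper opens to 87 mm and grips with 3 to 60 N. Pads are 19 mm wide; open, the fingers measure 117 mm over their backs; the gripper's body (75 mm by 190 mm) begins 51 mm behind the grasp point.
Start: joints at [57.439, 30.224, 82.088, -0, 67.689, -10.227], TCP at [0.237, 0.578, 0.223] pointing down, gripper open.
Joint ranges: [-176.69, 176.69], [-43.24, 126.21], [12.49, 139.97], [-82, 262], [0, 151.66], [-163.58, 163.58]. Speed limits (degrees/s): [159.86, 159.86, 180, 180, 180, 180].

### API

Orientations are given as a 3x3 rotation matrix whose columns are the frame's x, y, z axes.
In Python, from rig import bot gives the robot as it stands.
- The arm moves only by the tool play_rows, never from a script. Its argument "motion" is a list of rows, each a list of 3 entries, a list of its own where there are three numbers: the shift along the tool's x, y, z in mm, then the turn, a rotation vector about the tool's x, y, z in degrees, then the opening, from 0 (shut) to 1 (fully open). A call has 1 to 8 rows; each row is the pose to reach, as a shift and turn from the pose commanded when the call began, along the tool's axes at that moment; what a row does not reach only later rows make up. A row lasts 1/10 s, in which the tool goes at most 50 mm and 8.59 degrees, less where a joint would pass 70% of its speed; a pose out of reach is approached as far as the arm can. A call with a gripper value outside its range is refused whole. The fingers move at their own pace and stop on an object; the grip force is fixed at half the most. Time passes only in rows, so rows that repeat a pose let the fingers close. It gives the time, the measured TCP pose, the force and the opening at its end, in the units of the state.
- bot.read_state(): the state, without advancing time (a new reading comes with each control period).
- bot.capture(name): name is "scene" or "top" or "wrist"; returns a dict with "img" (480x640x3 uint8, blue, green, red), "mtx" (3x3 intrinsics, pixels), "rvec" (rotation vector, rad) and "tvec" (3), from world to camera coordinates, as OpenCV has them. Camera axes: x right, y down, z forward; pixel columns grow to the right and rows downward; lengths in m; the calibration is good to about 2 mm. A picture is of the moment at which its call begins. There is no depth.
- bot.hand_in(): hands the job in, once; it reports no verdict.
The state is a dict: "time_s": time; "joint_positions": joint angles; "qvel": joint speeds; "tau": joint torques, N m; "position": TCP position; "tcp_rot": TCP orientation; "force": force on the tool from outside, world axes, zero at the start; "moment": the same for the moment, N m; "opening": opening from 0.0 (shut) to 1.0 (fully open).
Only numpy, scipy, OpenCV 4.12 (cv2) and the standard library are available. Lean on these libraries where they do the work, as an engineer would, in place of code of your own. Each camera call takes 0.05 s, during which the arm holds its last target.

### The job

Pick up the module with the blue label and set it flat on the white bed of the press fixture, between the blue lines and just short of the black sprung head, with its brass contacts facing the head. Then slide it along the bed against the head, push until the orange pointer stands near the middle of the green band (about 10 N, never as far as the head's end stop) and keep it there steadily for three seconds so that a colleague can drive its screws. The program finishes while the gripper is still holding the module pressed there; leave everything else on the bench where it is.

Things in the scene. Friction and masses are not known exactly. Their poses are not given: they have to be found in the camera images.
- module: Shielded electronics module: aluminium box 80 x 50 x 38 mm (x, y, z), blue label on top, about 0.25 kg. Origin: centre of the box's underside; z up. +x points to its front end, with two brass contacts and a black stripe on top; at the rear a screw flange 4 mm thick sticks out 14 mm further. Grip it across its 50 mm width (y).
- module_front (a point): Centre of the module's front end face: 40 mm ahead (+x) of the module's origin and 18 mm above its underside. Axes as the module's.
- fixture: Press fixture bolted to the bench: base plate x -155 to 175 mm, 130 wide, 12 thick; white bed x -150 to 60, 90 wide, top 16 mm above the table, two blue lines 58 mm apart mark the lane along x at y = 0. Origin: on the table under the middle of the head's resting face; +x = pushing direction, z up. Grey spring housing x 75 to 160, top 50 mm up, carries the gauge: white, green, red along +x.
- head_face (a point): Centre of the face of the black sprung head that the module's front is pressed against, 34 mm above the table; moves with the head. Axes as the fixture's. The face is 60 mm wide, the head 20 mm thick, its top 60 mm above the table.
- press_head (a joint): How far the head has been pushed in along the fixture's +x, in m: 0 at rest, hard end stop at 0.036. The spring gives 500 N per metre from zero (0.020 = 10 N). The orange pointer, fixed to the head, enters the green band at 0.012 (6 N) and leaves it for the red at 0.028 (14 N).
- spare_module: The same kind of module with an orange label instead: not to be used, leave it. Same size and axes as the blue one.
- screwdriver: Screwdriver about 190 mm long lying on the bench; bystander.
- meter: Grey hand-held meter, 150 x 75 x 38 mm, lying flat; bystander. Origin under its centre.
- screw_tray: Open blue screw tray, 110 x 80 x 25 mm; bystander. Origin under its centre.
- tape_roll: Yellow roll of tape lying flat, 90 mm across, 24 mm high; bystander. Origin under its centre.
- spacer_jar: White jar, 60 mm across, 75 mm high; bystander. Origin under its centre.

How it is judged:
By the outcome, as a careful person would: the job done as asked, in the order asked, and still so for the second after the job is handed in, while the arm keeps its last pose, push and grip.
It also fails if it takes over 45 s, if anything falls off the work surface, if the arm or the gripper's body presses on something with over 40 N, if the wrist force passes 120 N, or if a joint passes its speed limit or range.

## Working session

There is one attempt and no reset: what is moved stays moved. The work goes in short steps, Python scripts to look and compute and a tool call to move; the robot and the scene stay as the last step left them, time stands still between calls to the robot, and variables do not carry over. Pictures are saved under pics/ and viewed, and the job is handed in when it is done.

Besides the shell and the picture viewer there is one more tool, called after "Emit:" by a JSON object that holds its "api" and its "payload", one argument or row to a line. play_rows: Moves the arm, as the interface text tells. Its arguments: {"type":"object","properties":{"motion":{"type":"array"}},"required":["motion"]}

```bash
mkdir -p pics; ls; python3 - <<'E'
from rig import bot
import cv2
s=bot.read_state(); print({k:s[k] for k in('time_s','position','tcp_rot','opening','force')})
for n in('scene','top','wrist'):
    d=bot.capture(n); cv2.imwrite(f'pics/{n}0.png',d['img'])
    import pickle; pickle.dump(d,open(f'{n}0.pkl','wb'))
E
```

```text
pics
{'time_s': 0.0, 'position': array([0.23708487, 0.57747494, 0.22158168]), 'tcp_rot': array([[-1.13653183e-03,  3.80006005e-01,  9.24983321e-01],
       [-1.84864671e-03,  9.24981540e-01, -3.80007545e-01],
       [-9.99997645e-01, -2.14185805e-03, -3.48774107e-04]]), 'opening': 0.9973577496948625, 'force': array([ 0.56727977, -0.48998447,  0.45218642])}
```

View pics/scene0.png

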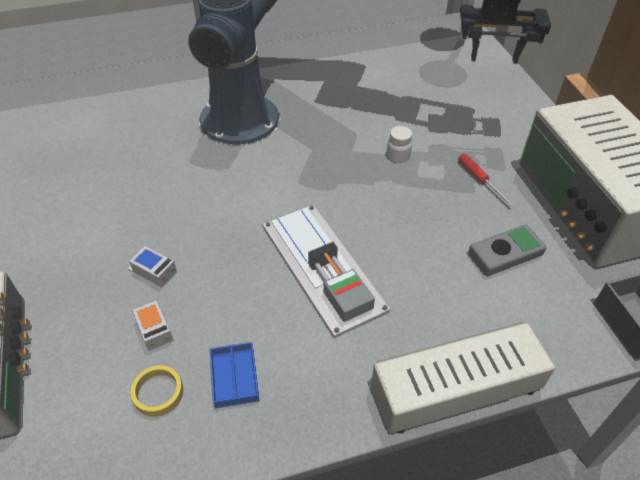

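View pics/top0.png

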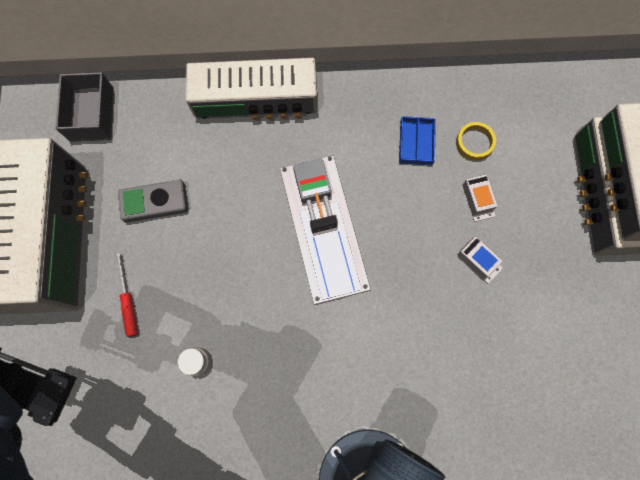

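View pics/wrist0.png

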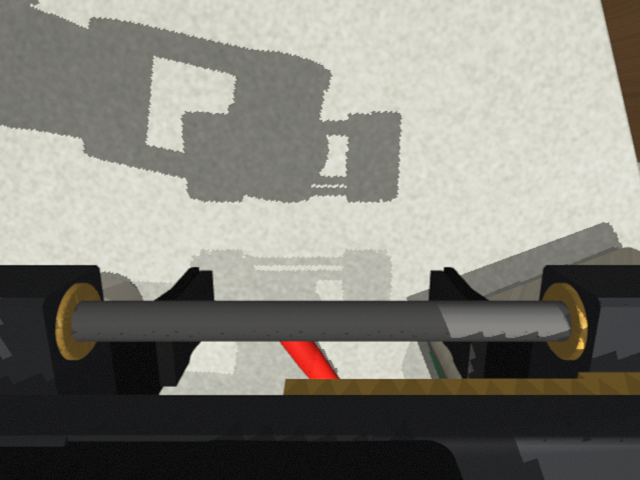

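The scene and top views show the blue module at top (482,258), its black stripe toward the upper left. The orange spare is at (482,193). The fixture runs from (342,300) up to (308,160), with the head at (323,224).

```bash
python3 - <<'E'
import pickle,cv2
d=pickle.load(open('top0.pkl','rb'))['img']
cv2.imwrite('pics/tm.png',cv2.resize(d[225:295,445:525],None,fx=8,fy=8,interpolation=cv2.INTER_CUBIC))
cv2.imwrite('pics/tf.png',cv2.resize(d[150:310,270:380],None,fx=3.7,fy=3.7,interpolation=cv2.INTER_CUBIC))
d=pickle.load(open('scene0.pkl','rb'))['img']
cv2.imwrite('pics/sm.png',cv2.resize(d[235:295,115:195],None,fx=8,fy=8,interpolation=cv2.INTER_CUBIC))
cv2.imwrite('pics/sf.png',cv2.resize(d[200:340,255:395],None,fx=4.2,fy=4.2,interpolation=cv2.INTER_CUBIC))
E
```

```text
(no output)
```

View pics/tm.png

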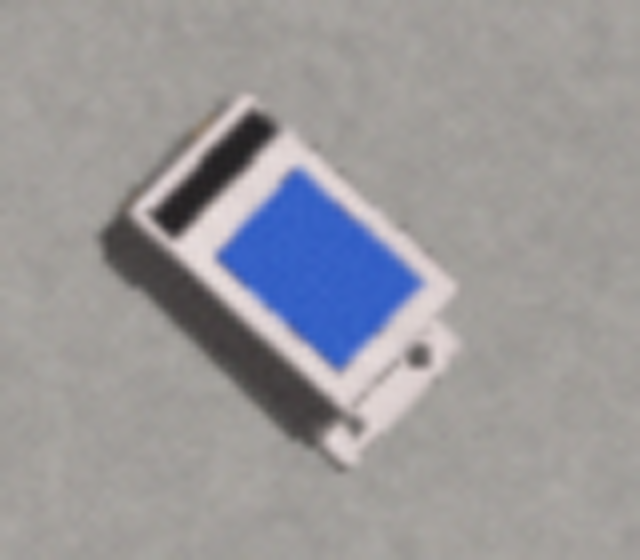

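View pics/tf.png

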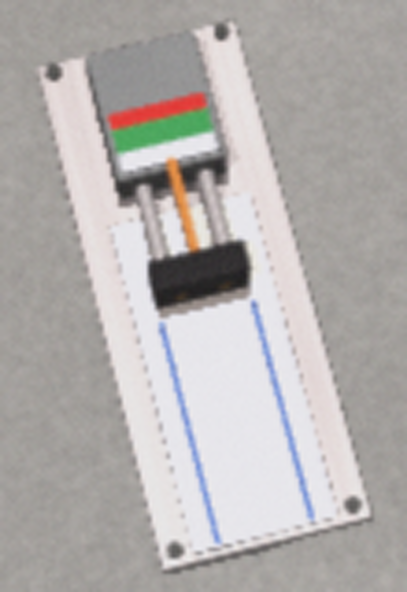

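View pics/sm.png

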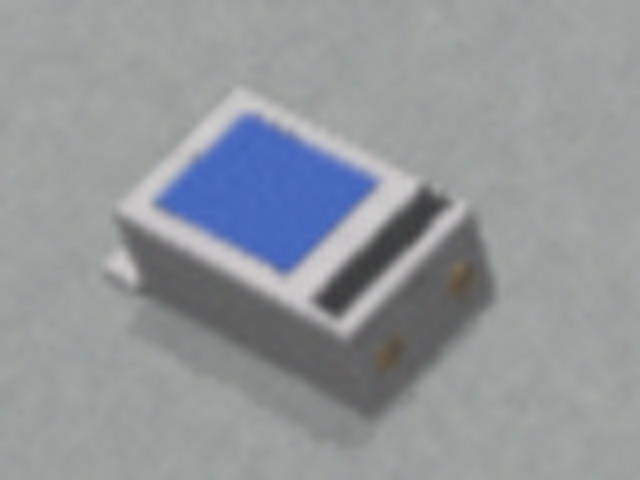

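View pics/sf.png

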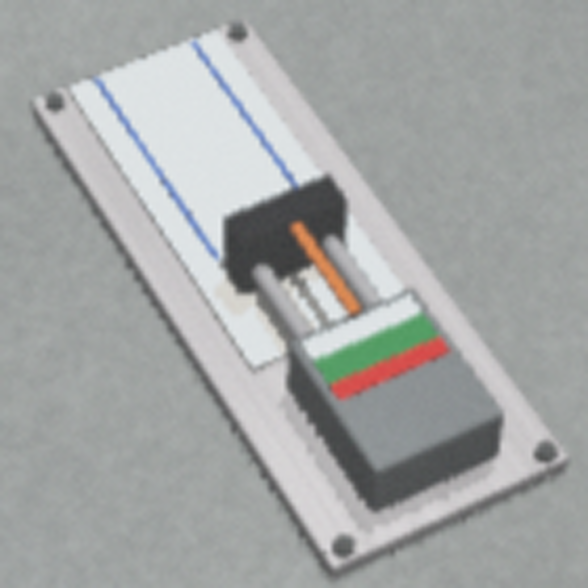

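```bash
cat > h.py <<'E'
import numpy as np,cv2,pickle
from scipy.optimize import least_squares
def proj(d,P): return cv2.projectPoints(np.asarray(P,float),np.asarray(d['rvec'],float),np.asarray(d['tvec'],float),np.asarray(d['mtx'],float),None)[0][:,0]
def un(c,f,off): return (np.asarray(c,float)+.5)/f-.5+np.array(off)
def T(p,L):
    c,s=np.cos(p[2]),np.sin(p[2]);L=np.asarray(L,float)
    return np.c_[p[0]+c*L[:,0]-s*L[:,1],p[1]+s*L[:,0]+c*L[:,1],L[:,2]+(p[3] if len(p)>3 else 0)]
def fit(obs,p0):
    f=lambda p:np.concatenate([(proj(d,T(p,L))-px).ravel() for d,L,px in obs])
    best=min((least_squares(f,[p0[0],p0[1],a]+list(p0[3:]),loss='soft_l1') for a in np.arange(-3,3.2,.7)),key=lambda r:r.cost)
    return best.x,best.fun
E
python3 - <<'E'
from h import *
np.set_printoptions(precision=4,suppress=True)
t=pickle.load(open('top0.pkl','rb'));s=pickle.load(open('scene0.pkl','rb'))
F,R,Y,Z=.04,-.04,.025,.038
M=[(t,[(F,-Y,Z),(F,Y,Z),(R,Y,Z),(R,-Y,Z)],un([(250,95),(132,210),(345,405),(457,288)],8,(445,225))),
(s,[(F,Y,Z),(F,-Y,Z),(R,Y,Z),(R,-Y,Z),(F,Y,0),(F,-Y,0)],un([(470,205),(347,335),(238,90),(118,210),(493,298),(373,415)],8,(115,235)))]
X=[(t,[(.175,.065,.012),(.175,-.065,.012),(-.155,-.065,.012),(-.155,.065,.012)],un([(40,68),(232,22),(370,516),(168,570)],3.7,(270,150))),
(s,[(.175,.065,.012),(.175,-.065,.012),(-.155,-.065,.012),(-.155,.065,.012),(0,-.03,.06),(0,.03,.06)],un([(568,462),(330,572),(33,100),(245,22),(225,215),(333,177)],4.2,(255,200)))]
for n,O in(('mod',M),('fix',X)):
    for o in(O,O[:1],O[1:]):
        p,r=fit(o,[.6,-.1,0]); print(n,p[:2],np.degrees(p[2]),np.abs(r).max()); 
        if o is O: print(r.reshape(-1,2))
from rig import bot
E
```

```text
mod [ 0.4575 -0.278 ] 41.86842542638088 2.001732984978503
[[ 0.1354 -2.0017]
 [-0.2252 -0.9239]
 [ 0.5446  0.2637]
 [ 1.6438 -0.9226]
 [ 0.5999 -0.5432]
 [-0.3094 -0.3621]
 [ 0.4894 -1.659 ]
 [-1.093  -0.9359]
 [ 0.9832 -0.9376]
 [ 0.1478  0.7417]]
mod [ 0.4555 -0.2767] 41.66766730244475 1.1909976326499532
mod [ 0.4592 -0.2787] 42.598826019816386 1.4351957975471805
fix [0.5375 0.0636] 11.491038923130562 2.0663253103318766
[[-0.4767 -1.7486]
 [ 1.2494 -2.0663]
 [ 1.0614 -0.8296]
 [-1.2103 -1.0698]
 [ 0.6192 -1.0054]
 [ 0.1533 -0.7331]
 [-0.3423 -0.5396]
 [ 0.5539 -1.5413]
 [-0.739  -0.1191]
 [-0.831  -1.5045]]
fix [0.5343 0.064 ] 11.900410433453501 1.4207805994462888
fix [0.5397 0.0633] 11.33271595637767 0.8706387488765017
```

```bash
cat >> h.py <<'E'
from scipy.spatial.transform import Rotation as Ro
def tgt(yaw):  # tool x down, y=(-sin,cos), z=(cos,sin)
    a=np.radians(yaw);return np.c_[[0,0,-1],[-np.sin(a),np.cos(a),0],[np.cos(a),np.sin(a),0]]
def rel(pos,R,p2,yaw):
    R2=tgt(yaw)
    # nearest rotation of R
    return np.round(R.T@(np.array(p2)-pos)*1000,1),np.round(Ro.from_matrix(R.T@R2).as_rotvec(degrees=True),2),R2
E
python3 - <<'E'
from h import *
from rig import bot
s=bot.read_state();p,R=s['position'],s['tcp_rot']
print(rel(p,R,(.43,.15,.2),-85)[:2])
print(rel(np.array((.43,.15,.2)),tgt(-85),(.4575,-.278,.15),-138.1)[:2])
E
```

```text
(array([  22.2, -322.3,  340.8]), array([6.267e+01, 4.000e-02, 9.000e-02]))
(array([ 50. ,  -9.9, 428.8]), array([53.1,  0. ,  0. ]))
```

Emit:
{"api": "play_rows", "payload": {
  "motion": [
    [[22, -322, 341], [62.7, 0, 0], 1],
    [[22, -322, 341], [62.7, 0, 0], 1],
    [[22, -322, 341], [62.7, 0, 0], 1],
    [[22, -322, 341], [62.7, 0, 0], 1],
    [[22, -322, 341], [62.7, 0, 0], 1],
    [[22, -322, 341], [62.7, 0, 0], 1],
    [[22, -322, 341], [62.7, 0, 0], 1],
    [[22, -322, 341], [62.7, 0, 0], 1]
  ]
}}

```text
time_s: 0.95
position: [0.4024, 0.2122, 0.2038]
tcp_rot: [[0.0, 0.997, 0.083], [0.0, 0.083, -0.997], [-1.0, 0.0, -0.0]]
force: [1.4, 0.5, -0.1]
opening: 1.0
```

```bash
python3 - <<'E'
from h import *
from rig import bot
s=bot.read_state();p,R=s['position'],s['tcp_rot'];print(p,s['qvel'])
print(rel(p,R,(.4575,-.278,.15),-138.1)[:2])
E
```

```text
[0.40237628 0.21215219 0.20378072] [-64.00622782  -1.67681996   7.85988074  -0.10022861  -7.26082522
 -41.38704053]
(array([ 53.7,  14.1, 493. ]), array([ 5.287e+01, -1.000e-02, -1.000e-02]))
```

Emit:
{"api": "play_rows", "payload": {
  "motion": [
    [[50, 0, 440], [53, 0, 0], 1],
    [[50, 0, 440], [53, 0, 0], 1],
    [[50, 0, 440], [53, 0, 0], 1],
    [[50, 0, 440], [53, 0, 0], 1],
    [[50, 0, 440], [53, 0, 0], 1],
    [[50, 0, 440], [53, 0, 0], 1],
    [[50, 0, 440], [53, 0, 0], 1],
    [[50, 0, 440], [53, 0, 0], 1]
  ]
}}

```text
time_s: 1.75
position: [0.4361, -0.1841, 0.1584]
tcp_rot: [[0.0, 0.668, -0.744], [0.0, -0.744, -0.668], [-1.0, -0.0, -0.0]]
force: [0.3, 0.6, -0.8]
opening: 1.002
```

Emit:
{"api": "play_rows", "payload": {
  "motion": [
    [[0, 0, 0], [0, 0, 0], 1],
    [[0, 0, 0], [0, 0, 0], 1]
  ]
}}

```text
time_s: 1.95
position: [0.4359, -0.183, 0.1582]
tcp_rot: [[-0.001, 0.666, -0.746], [0.001, -0.746, -0.666], [-1.0, -0.001, 0.0]]
force: [0.0, 0.3, 0.3]
opening: 1.002
```

```bash
python3 - <<'E'
from h import *
from rig import bot
d=bot.capture('wrist');cv2.imwrite('pics/w1.png',d['img']);pickle.dump(d,open('w1.pkl','wb'))
s=bot.read_state();p,R=s['position'],s['tcp_rot'];print(p,R,s['time_s'],s['joint_positions'])
print(rel(p,R,(.4575,-.278,.15),-138.1)[:2])
L=[(.04,-.025,.038),(.04,.025,.038),(-.04,.025,.038),(-.04,-.025,.038)]
print(proj(d,T([.4575,-.278,np.radians(41.9)],L)))
E
```

```text
[ 0.43553708 -0.18151802  0.15827285] [[-1.53867542e-03  6.67869271e-01 -7.44277011e-01]
 [ 1.45797429e-03 -7.44275603e-01 -6.67871022e-01]
 [-9.99997753e-01 -2.11277347e-03  1.71462343e-04]] 2.0 [-3.62410394e+01  2.44040664e+01  1.07340527e+02  2.04091093e-02
  4.83758975e+01  1.18424365e+01]
(array([ 8.1, 86.5, 48.1]), array([0.  , 0.01, 0.12]))
[[481.57833943 235.77312999]
 [407.88922233 235.82001155]
 [402.45852924 342.25043768]
 [471.42655393 342.24438187]]
```

View pics/w1.png

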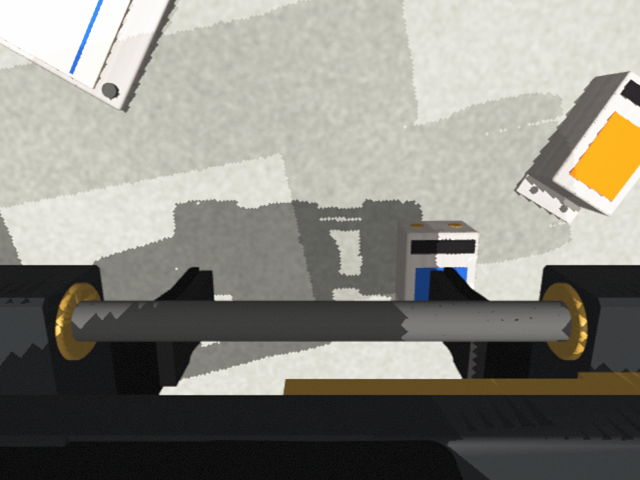

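The wrist view shows the blue module right of the tool at (440,240), with its front pointing up in the image and partly hidden by the finger. I'll move behind it for a clear view.

Emit:
{"api": "play_rows", "payload": {
  "motion": [
    [[0, 86, 138], [0, 0, 0], 1],
    [[0, 86, 138], [0, 0, 0], 1],
    [[0, 86, 138], [0, 0, 0], 1],
    [[0, 86, 138], [0, 0, 0], 1],
    [[0, 86, 138], [0, 0, 0], 1],
    [[0, 86, 138], [0, 0, 0], 1]
  ]
}}

```text
time_s: 2.6
position: [0.3911, -0.3354, 0.1584]
tcp_rot: [[-0.001, 0.67, -0.743], [0.003, -0.743, -0.67], [-1.0, -0.003, -0.001]]
force: [-1.2, 0.9, -0.3]
opening: 1.0
```

```bash
python3 - <<'E'
from h import *
from rig import bot
d=bot.capture('wrist');cv2.imwrite('pics/w2.png',d['img']);pickle.dump(d,open('w2.pkl','wb'))
s=bot.read_state();p,R=s['position'],s['tcp_rot'];print(p,R,s['time_s'],s['joint_positions'])
L=[(.04,-.025,.038),(.04,.025,.038),(-.04,.025,.038),(-.04,-.025,.038)]
print(proj(d,T([.4575,-.278,np.radians(41.9)],L)))
E
```

```text
[ 0.39125289 -0.33515821  0.15843545] [[-1.20063374e-03  6.70325824e-01 -7.42065932e-01]
 [ 2.49659788e-03 -7.42062145e-01 -6.70326443e-01]
 [-9.99996163e-01 -2.65745678e-03 -7.82589183e-04]] 2.65 [-5.30455768e+01  2.71865013e+01  1.01364445e+02  3.95835496e-02
  5.16047258e+01 -5.16254382e+00]
[[364.28231441  19.21156795]
 [281.18434437  18.97920642]
 [283.62227194 153.63406495]
 [360.78470514 153.91081093]]
```

View pics/w2.png

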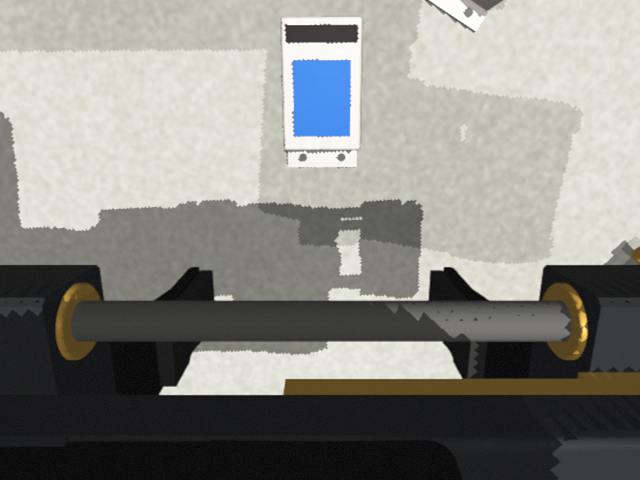

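```bash
python3 - <<'E'
from h import *
d=cv2.imread('pics/w2.png')
cv2.imwrite('pics/w2c.png',cv2.resize(d[0:180,250:400],None,fx=3.3,fy=3.3,interpolation=cv2.INTER_NEAREST))
E
```

```text
(no output)
```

View pics/w2c.png

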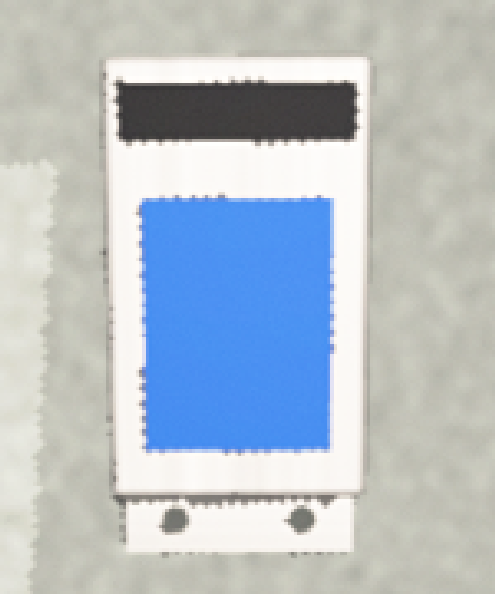

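```bash
python3 - <<'E'
from h import *
np.set_printoptions(precision=4,suppress=True)
w=pickle.load(open('w2.pkl','rb'));Z=.038
O=[(w,[(.04,.025,Z),(.04,-.025,Z),(-.04,-.025,Z),(-.04,.025,Z)],un([(106,59),(369,58),(361,494),(114,494)],3.3,(250,0)))]
for p0 in([.457,-.278,0],[.457,-.278,0,0]):
    p,r=fit(O,p0);print(p,np.degrees(p[2]),r.reshape(-1,2))
p=w
R=cv2.Rodrigues(w['rvec'])[0];print('cam',-R.T@w['tvec'],R)
from rig import bot
s=bot.read_state();print(s['position'])
E
```

```text
[ 0.4583 -0.2766  0.7357] 42.15283493827322 [[-1.8333 -1.161 ]
 [ 1.6908 -1.0278]
 [ 1.2385  1.9651]
 [-1.1822  2.0349]]
[ 0.459  -0.2759  0.7354 -0.0078] 42.13466169910863 [[-0.6464  0.1416]
 [ 0.5808  0.3084]
 [ 0.2414 -0.2632]
 [-0.1951 -0.218 ]]
cam [ 0.4435 -0.2908  0.3197] [[ 0.6703 -0.7421 -0.0034]
 [-0.7183 -0.6499  0.2483]
 [-0.1865 -0.164  -0.9687]]
[ 0.3913 -0.3352  0.1584]
```

The crop shows the module's corners at full-frame (282,18), (362,17), (359,149) and (284,149). The wrist fit gives (0.4585, -0.2763) at yaw 42.1°, which agrees with the first fit. Moving over it now.

Emit:
{"api": "play_rows", "payload": {
  "motion": [
    [[30, 1.5, -89.5], [0, 0, 0], 1],
    [[60, 1.5, -89.5], [0, 0, 0], 1],
    [[90, 1.5, -89.5], [0, 0, 0], 1],
    [[90, 1.5, -89.5], [0, 0, 0], 1],
    [[90, 1.5, -89.5], [0, 0, 0], 1],
    [[90, 1.5, -89.5], [0, 0, 0], 1]
  ]
}}

```text
time_s: 3.25
position: [0.4594, -0.2798, 0.0704]
tcp_rot: [[0.002, 0.669, -0.743], [-0.002, -0.743, -0.669], [-1.0, 0.003, -0.0]]
force: [1.0, -0.2, 0.9]
opening: 0.996
```

```bash
python3 - <<'E'
from h import *
from rig import bot
for n in('scene','top','wrist'):
    d=bot.capture(n)['img']
    if n=='scene': d=cv2.resize(d[180:320,60:240],None,fx=4,fy=4)
    if n=='top': d=cv2.resize(d[200:320,400:560],None,fx=4,fy=4)
    cv2.imwrite(f'pics/{n}3.png',d)
s=bot.read_state();p,R=s['position'],s['tcp_rot'];print(p,s['force'])
print(rel(p,R,(.4585,-.2763,.006),-137.9)[:2])
E
```

```text
[ 0.45928657 -0.28067214  0.07056203] [-0.61768264 -0.11551183 -0.0712038 ]
(array([64.5, -4. , -2.3]), array([-0.18, -0.01, -0.21]))
```

View pics/scene3.png

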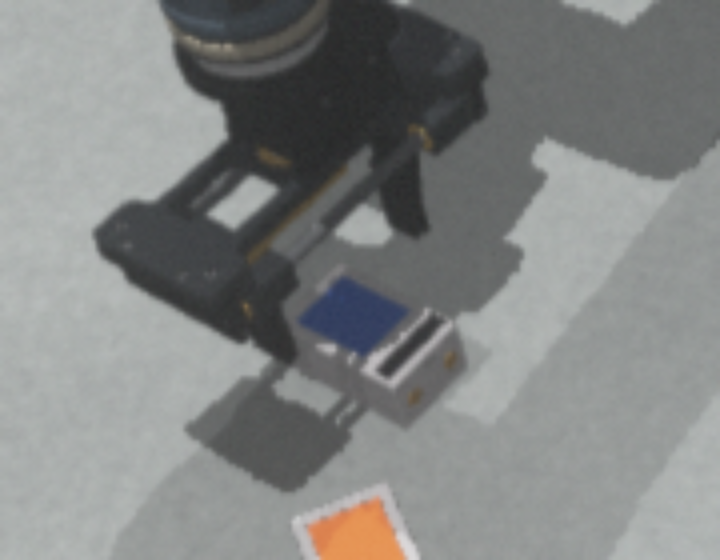

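View pics/wrist3.png

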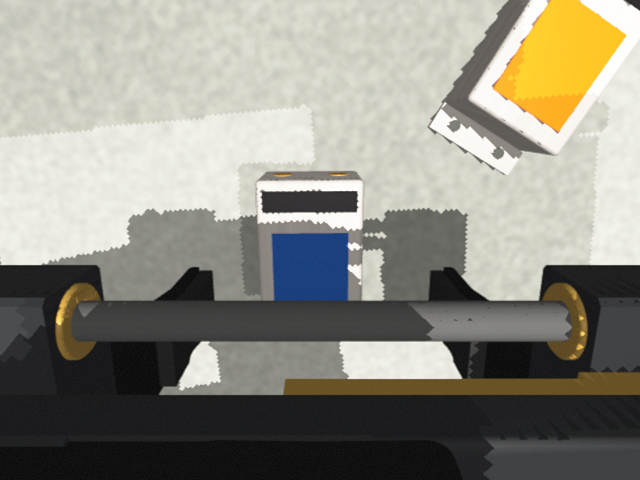

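The fingers straddle the module. In the wrist view it is centred at column 310, against 321 between the fingers, so I'll shift about -4 mm along tool y and descend.

Emit:
{"api": "play_rows", "payload": {
  "motion": [
    [[0, -4, -2], [0, 0, 0], 1],
    [[25, -4, -2], [0, 0, 0], 1],
    [[45, -4, -2], [0, 0, 0], 1],
    [[60, -4, -2], [0, 0, 0], 1],
    [[63, -4, -2], [0, 0, 0], 1],
    [[63, -4, -2], [0, 0, 0], 1],
    [[63, -4, -2], [0, 0, 0], 1]
  ]
}}

```text
time_s: 4.1
position: [0.4579, -0.2756, 0.0065]
tcp_rot: [[0.001, 0.668, -0.744], [-0.001, -0.744, -0.668], [-1.0, 0.001, -0.0]]
force: [-0.0, -0.4, 0.2]
opening: 1.0
```

```bash
python3 - <<'E'
from h import *
from rig import bot
s=bot.read_state();p,R=s['position'],s['tcp_rot'];print(p,s['force'],s['time_s'])
print(rel(p,R,(.4585,-.2763,.006),-137.9)[:2])
E
```

```text
[ 0.45794491 -0.27561466  0.00647561] [-0.04854272 -0.44482482  0.20570698] 4.1
(array([0.5, 0.9, 0. ]), array([-0.15, -0.01, -0.08]))
```

Close the fingers.

Emit:
{"api": "play_rows", "payload": {
  "motion": [
    [[0, 0, 0], [0, 0, 0], 0.7],
    [[0, 0, 0], [0, 0, 0], 0.5],
    [[0, 0, 0], [0, 0, 0], 0.3],
    [[0, 0, 0], [0, 0, 0], 0.2],
    [[0, 0, 0], [0, 0, 0], 0.2],
    [[0, 0, 0], [0, 0, 0], 0.2],
    [[0, 0, 0], [0, 0, 0], 0.2],
    [[0, 0, 0], [0, 0, 0], 0.2]
  ]
}}

```text
time_s: 4.9
position: [0.4576, -0.2752, 0.0057]
tcp_rot: [[0.0, 0.669, -0.744], [-0.0, -0.744, -0.669], [-1.0, 0.0, -0.0]]
force: [-0.3, -0.1, 1.0]
opening: 0.571
```

Emit:
{"api": "play_rows", "payload": {
  "motion": [
    [[0, 0, 0], [0, 0, 0], 0],
    [[0, 0, 0], [0, 0, 0], 0],
    [[-30, 0, 0], [0, 0, 0], 0],
    [[-60, 0, 0], [0, 0, 0], 0],
    [[-60, 0, 0], [0, 0, 0], 0],
    [[-60, 0, 0], [0, 0, 0], 0]
  ]
}}

```text
time_s: 5.5
position: [0.4576, -0.2751, 0.0657]
tcp_rot: [[0.0, 0.669, -0.744], [-0.0, -0.744, -0.669], [-1.0, 0.001, -0.0]]
force: [1.1, 0.5, -1.4]
opening: 0.572
```

```bash
python3 - <<'E'
from h import *
from rig import bot
d=bot.capture('wrist');cv2.imwrite('pics/w4.png',d['img']);pickle.dump(d,open('w4.pkl','wb'))
d=bot.capture('scene')['img'];cv2.imwrite('pics/s4.png',cv2.resize(d[150:320,60:240],None,fx=3.5,fy=3.5))
s=bot.read_state();print(s['position'],s['tcp_rot'],s['force'],s['opening'],s['time_s'])
E
```

```text
[ 0.45670468 -0.27438832  0.06447958] [[-2.03412731e-03  6.68689117e-01 -7.43539325e-01]
 [ 1.84231760e-03 -7.43537095e-01 -6.68692152e-01]
 [-9.99996234e-01 -2.73004055e-03  2.80511386e-04]] [ 0.3181556   0.46178671 -1.98928722] 0.5732466242437766 5.6
```

View pics/w4.png

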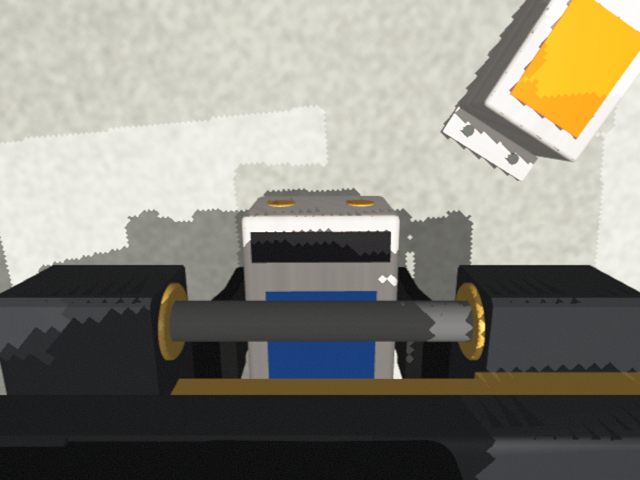

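View pics/s4.png

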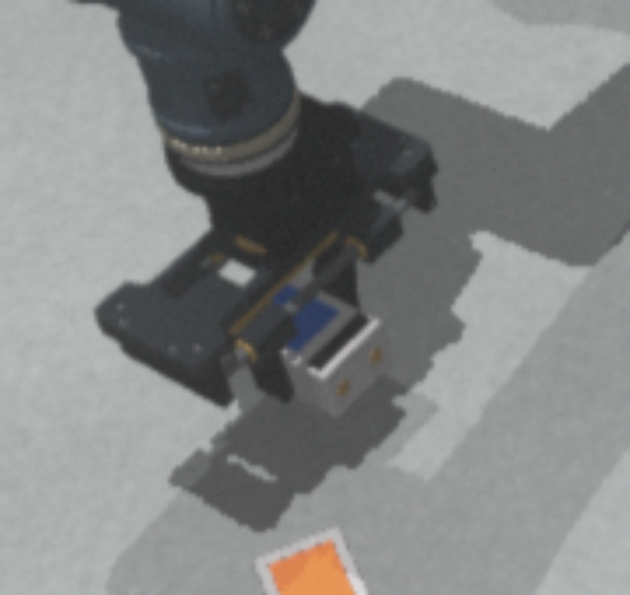

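Module is gripped (opening 0.572, about 50 mm) and level. The front edge shows at row 216, columns 243–399. Now to the fixture.

```bash
python3 - <<'E'
from h import *
from rig import bot
w=pickle.load(open('w4.pkl','rb'))
s=bot.read_state();p,R=s['position'],s['tcp_rot']
print(rel(p,R,(.449,.046,.16),-168.5)[:2])
z=p[2]-.0057
print(proj(w,T([p[0],p[1],np.radians(42.0)],[(.04,.025,z+.038),(.04,-.025,z+.038)])))
E
```

```text
(array([ -94.9, -243.6, -208.5]), array([30.47,  0.06,  0.15]))
[[232.47287068 216.49405002]
 [393.46497245 216.5356005 ]]
```

Emit:
{"api": "play_rows", "payload": {
  "motion": [
    [[-95, 0, 0], [0, 0, 0], 0],
    [[-95, 0, 0], [0, 0, 0], 0],
    [[-95, -244, -208], [30.5, 0, 0], 0],
    [[-95, -244, -208], [30.5, 0, 0], 0],
    [[-95, -244, -208], [30.5, 0, 0], 0],
    [[-95, -244, -208], [30.5, 0, 0], 0],
    [[-95, -244, -208], [30.5, 0, 0], 0],
    [[-95, -244, -208], [30.5, 0, 0], 0]
  ]
}}

```text
time_s: 6.4
position: [0.4485, 0.0197, 0.1593]
tcp_rot: [[-0.003, 0.198, -0.98], [0.001, -0.98, -0.198], [-1.0, -0.001, 0.003]]
force: [1.0, 0.6, -2.6]
opening: 0.573
```

```bash
python3 - <<'E'
from h import *
from rig import bot
s=bot.read_state();p,R=s['position'],s['tcp_rot'];print(p,R)
print(rel(p,R,(.449,.046,.16),-168.5)[:2])
E
```

```text
[0.44851935 0.01974835 0.15933002] [[-3.04815718e-03  1.97895850e-01 -9.80218313e-01]
 [ 7.07867901e-04 -9.80222194e-01 -1.97898835e-01]
 [-9.99995104e-01 -1.29709184e-03  2.84778720e-03]]
(array([ -0.7, -25.6,  -5.7]), array([-0.09,  0.16,  0.07]))
```

Emit:
{"api": "play_rows", "payload": {
  "motion": [
    [[0, 0, 0], [0, 0, 0], 0],
    [[0, 0, 0], [0, 0, 0], 0],
    [[0, 0, 0], [0, 0, 0], 0]
  ]
}}

```text
time_s: 6.7
position: [0.4499, 0.0172, 0.1599]
tcp_rot: [[-0.001, 0.198, -0.98], [-0.0, -0.98, -0.198], [-1.0, -0.0, 0.001]]
force: [-0.2, -0.0, -1.3]
opening: 0.573
```

```bash
python3 - <<'E'
from h import *
from rig import bot
d=bot.capture('wrist');cv2.imwrite('pics/w5.png',d['img']);pickle.dump(d,open('w5.pkl','wb'))
s=bot.read_state();p,R=s['position'],s['tcp_rot'];print(p,s['time_s'])
print(rel(p,R,(.449,.046,.16),-168.5)[:2])
E
```

```text
[0.45007495 0.01667731 0.16012906] 6.75
(array([  0.1, -29. ,  -4.7]), array([-0.13,  0.04, -0.  ]))
```

View pics/w5.png

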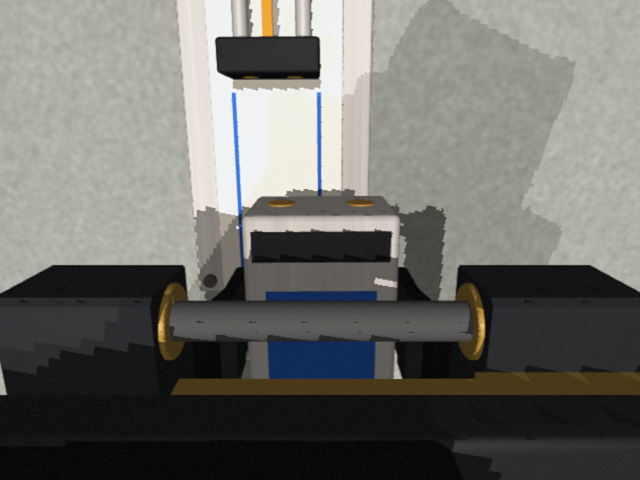

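The wrist view shows the held module at the bottom, the lane lines at columns 236 and 319 near row 100, and the head at rows 38–78, columns 217–320. Next an enlarged crop for a fit.

```bash
python3 - <<'E'
import cv2
d=cv2.imread('pics/w5.png');cv2.imwrite('pics/w5c.png',cv2.resize(d[0:220,170:390],None,fx=2.7,fy=2.7,interpolation=cv2.INTER_CUBIC))
E
```

```text
(no output)
```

View pics/w5c.png

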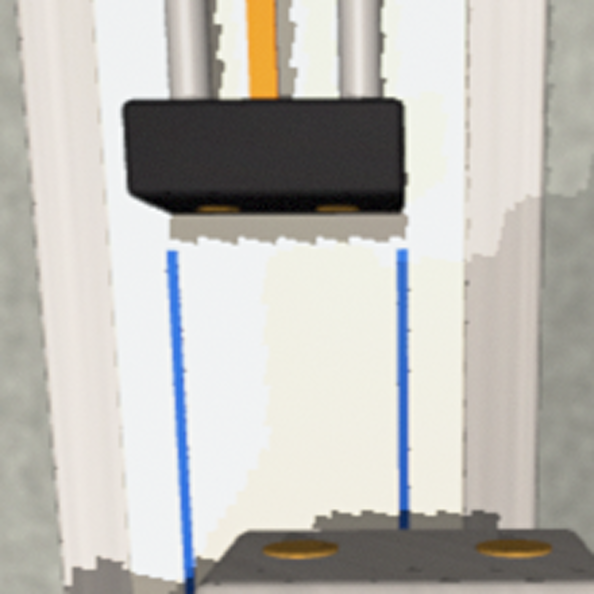

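```bash
cat > fx.py <<'E'
from h import *
np.set_printoptions(precision=4,suppress=True)
def fitfix(w,head,lines):
    # head: 4 px (far+y,far-y,near-y,near+y); lines: list (px, y)
    n=len(lines);Lp=np.array([l[0] for l in lines]);Ly=np.array([l[1] for l in lines])
    def f(p):
        r=(proj(w,T(p[:3],[(.02,.03,.06),(.02,-.03,.06),(0,-.03,.06),(0,.03,.06)]))-head).ravel()
        q=(proj(w,T(p[:3],np.c_[p[3:],Ly,np.full(n,.016)]))-Lp).ravel()
        return np.r_[r,q]
    r=least_squares(f,np.r_[.5375,.0636,.2,np.full(n,-.05)],x_scale=.01)
    return r.x,r.fun
E
python3 - <<'E'
from fx import *
from rig import bot
w=pickle.load(open('w5.pkl','rb'));u=lambda c:un(c,2.7,(170,0))
x,r=fitfix(w,u([(123,99),(404,99),(404,191),(130,191)]),[(u(c),y) for c,y in[((173,252),.029),((188,575),.029),((402,252),-.029),((404,520),-.029)]])
print(x,np.degrees(x[2]));print(r.reshape(-1,2))
s=bot.read_state();p,R=s['position'],s['tcp_rot']
print(proj(w,T([p[0],p[1],np.radians(11.42)],[(.04,.025,p[2]+.0323),(.04,-.025,p[2]+.0323)])))
e=np.array([np.cos(x[2]),np.sin(x[2])]);d=p[:2]-x[:2]
print('tcp in fixture',d@e,-d[0]*e[1]+d[1]*e[0],np.degrees(np.arctan2(-R[1,2],-R[0,2])))
E
```

```text
[ 0.5378  0.0653  0.1998 -0.0089 -0.0918 -0.0088 -0.0768] 11.447788907915593
[[-1.3439 -1.7746]
 [ 1.3012 -1.7065]
 [ 1.2851  1.9399]
 [-1.7823  1.8701]
 [-0.0538  0.0026]
 [ 0.1258 -0.006 ]
 [ 0.6387 -0.0002]
 [-0.0679  0.    ]]
[[239.5121 218.5095]
 [402.044  218.714 ]]
tcp in fixture -0.09563396303810257 -0.030249468676366586 11.373904238978682
```

Emit:
{"api": "play_rows", "payload": {
  "motion": [
    [[0, -30, -38], [0, 0, 0], 0],
    [[30, -30, -38], [0, 0, 0], 0],
    [[60, -30, -38], [0, 0, 0], 0],
    [[90, -30, -38], [0, 0, 0], 0],
    [[105, -30, -38], [0, 0, 0], 0],
    [[105, -30, -38], [0, 0, 0], 0],
    [[105, -30, -38], [0, 0, 0], 0],
    [[105, -30, -38], [0, 0, 0], 0]
  ]
}}

```text
time_s: 7.55
position: [0.4822, 0.0539, 0.0565]
tcp_rot: [[0.002, 0.197, -0.98], [-0.0, -0.98, -0.197], [-1.0, 0.001, -0.002]]
force: [0.5, 0.2, -2.1]
opening: 0.574
```

```bash
cat > look.py <<'E'
from fx import *
from rig import bot
import sys
n=sys.argv[1]
d=bot.capture('wrist');cv2.imwrite(f'pics/w{n}.png',d['img']);pickle.dump(d,open(f'w{n}.pkl','wb'))
t=bot.capture('top')['img'];c=bot.capture('scene')['img']
cv2.imwrite(f'pics/ts{n}.png',np.hstack([cv2.resize(t[150:310,260:390],None,fx=3,fy=3,interpolation=cv2.INTER_CUBIC),cv2.resize(c[190:350,255:395],None,fx=2.85,fy=3,interpolation=cv2.INTER_CUBIC)]))
s=bot.read_state();p,R=s['position'],s['tcp_rot']
F=np.array([.5378,.065]);a=np.radians(11.45);e=np.array([np.cos(a),np.sin(a)]);q=p[:2]-F
print('t',s['time_s'],'fix xy',q@e,-q[0]*e[1]+q[1]*e[0],'z',p[2],'yaw',np.degrees(np.arctan2(-R[1,2],-R[0,2])),'F',s['force'],'Fx',s['force'][:2]@e,s['opening'])
E
python3 look.py 6
```

```text
t 7.7 fix xy -0.056794650046697565 0.000732494742441905 z 0.05665243173345074 yaw 11.445191380714618 F [ 1.001  -0.2551 -2.2152] Fx 0.9304547171046404 0.5711590130264558
```

View pics/w6.png

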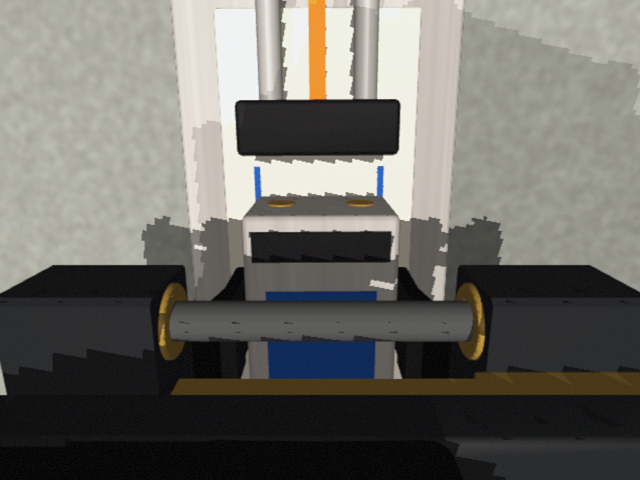

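View pics/ts6.png

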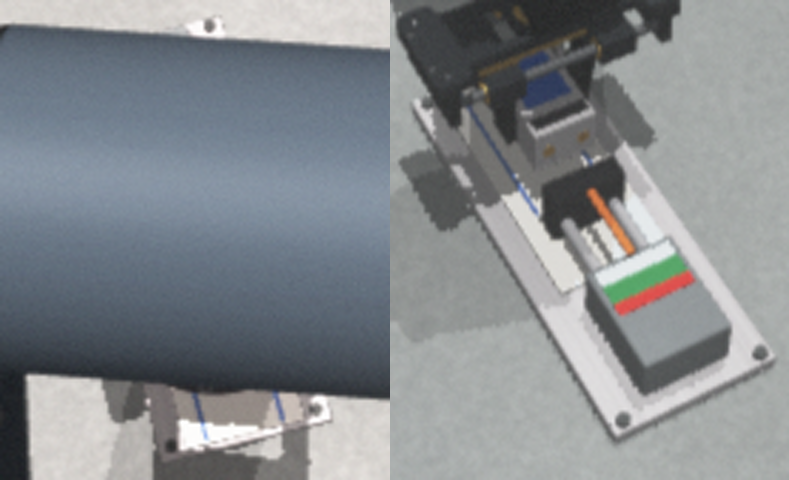

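Well aligned. In the wrist view the lines are at columns 257 and 380 (centre 319), the module is centred at 321 and the head at 318. Lowering now.

Emit:
{"api": "play_rows", "payload": {
  "motion": [
    [[10, -0.5, -4], [0, 0, 0], 0],
    [[20, -0.5, -4], [0, 0, 0], 0],
    [[27, -0.5, -4], [0, 0, 0], 0],
    [[31, -0.5, -4], [0, 0, 0], 0],
    [[33, -0.5, -4], [0, 0, 0], 0],
    [[33, -0.5, -4], [0, 0, 0], 0],
    [[33, -0.5, -4], [0, 0, 0], 0]
  ]
}}

```text
time_s: 8.4
position: [0.485, 0.0561, 0.0227]
tcp_rot: [[0.0, 0.199, -0.98], [-0.0, -0.98, -0.199], [-1.0, 0.0, -0.0]]
force: [-0.4, -0.2, -2.5]
opening: 0.571
```

```bash
python3 look.py 7
```

```text
t 8.55 fix xy -0.053360617870016815 0.0016454143537630635 z 0.022897221320546106 yaw 11.46752845560656 F [-0.2141  0.095  -2.4965] Fx -0.19098294407076483 0.5708398686252538
```

View pics/w7.png

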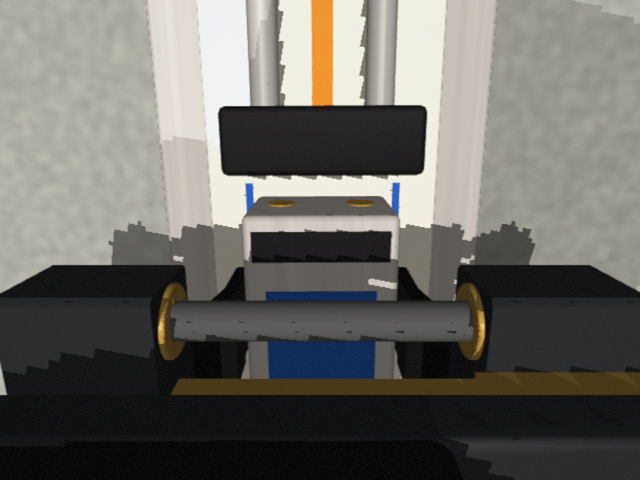

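View pics/ts7.png

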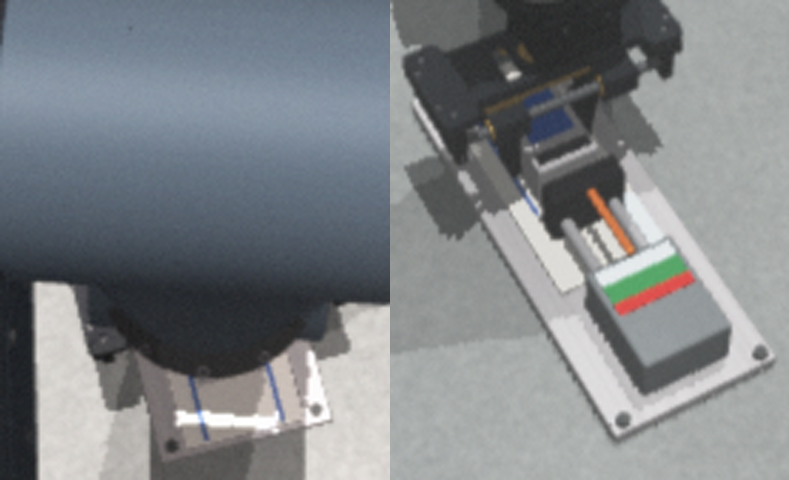

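Still about 1 mm above the bed (Fz = -2.5 N, the full module weight) and centred: lines at 249 and 396, head 219–426. Lowering to contact.

Emit:
{"api": "play_rows", "payload": {
  "motion": [
    [[0.5, 0.4, 0], [0, 0, 0], 0],
    [[1, 0.4, 0], [0, 0, 0], 0],
    [[1, 0.4, 0], [0, 0, 0], 0],
    [[1, 0.4, 0], [0, 0, 0], 0]
  ]
}}

```text
time_s: 8.95
position: [0.4851, 0.0556, 0.0217]
tcp_rot: [[0.0, 0.199, -0.98], [-0.0, -0.98, -0.199], [-1.0, 0.0, -0.0]]
force: [-0.1, 0.1, -2.3]
opening: 0.569
```

Emit:
{"api": "play_rows", "payload": {
  "motion": [
    [[0.5, 0, 0], [0, 0, 0], 0],
    [[0.5, 0, 0], [0, 0, 0], 0],
    [[0.5, 0, 0], [0, 0, 0], 0]
  ]
}}

```text
time_s: 9.25
position: [0.4851, 0.0556, 0.0216]
tcp_rot: [[0.0, 0.199, -0.98], [-0.0, -0.98, -0.199], [-1.0, 0.0, -0.0]]
force: [-1.1, 1.4, 6.0]
opening: 0.571
```

Bed contact at z = 0.0216 (Fz rose to +6 N). I'll ease off 0.2 mm and begin sliding in slow steps.

Emit:
{"api": "play_rows", "payload": {
  "motion": [
    [[-0.2, 0, 0], [0, 0, 0], 0],
    [[-0.2, 0, 0], [0, 0, 0], 0],
    [[-0.2, 0, -2], [0, 0, 0], 0],
    [[-0.2, 0, -4], [0, 0, 0], 0],
    [[-0.2, 0, -6], [0, 0, 0], 0],
    [[-0.2, 0, -8], [0, 0, 0], 0],
    [[-0.2, 0, -9], [0, 0, 0], 0],
    [[-0.2, 0, -9], [0, 0, 0], 0]
  ]
}}

```text
time_s: 10.05
position: [0.491, 0.0577, 0.0217]
tcp_rot: [[-0.006, 0.199, -0.98], [0.0, -0.98, -0.199], [-1.0, -0.001, 0.005]]
force: [-5.4, -0.7, 10.1]
opening: 0.568
```

```bash
python3 look.py 8
```

```text
t 10.2 fix xy -0.047305219862331126 0.0021396324200384474 z 0.021673742184276555 yaw 11.484013351541064 F [-5.0145 -1.0643  9.5809] Fx -5.1259939542568045 0.5732837696911559
```

View pics/w8.png

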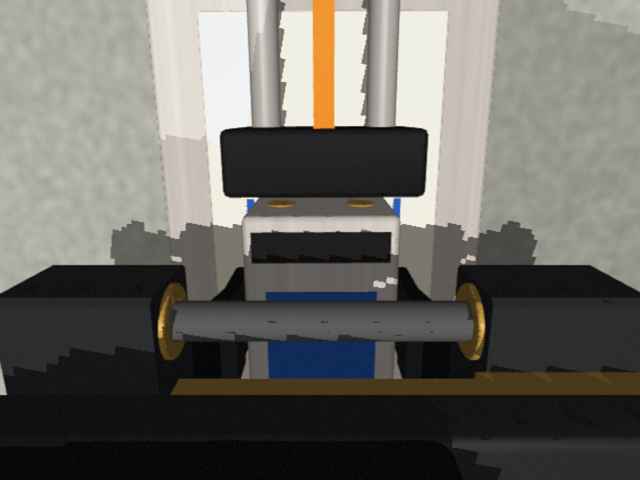

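Normal force on the bed has grown to about 10 N and friction is holding the module back. I'll ease up another 0.4 mm before going on.

Emit:
{"api": "play_rows", "payload": {
  "motion": [
    [[-0.4, 0, 0], [0, 0, 0], 0],
    [[-0.4, 0, 0], [0, 0, 0], 0],
    [[-0.4, 0, 0], [0, 0, 0], 0]
  ]
}}

```text
time_s: 10.5
position: [0.4931, 0.0576, 0.0217]
tcp_rot: [[-0.002, 0.199, -0.98], [0.0, -0.98, -0.199], [-1.0, -0.001, 0.002]]
force: [-3.2, 0.4, 3.7]
opening: 0.572
```

```bash
python3 look.py 9
```

```text
t 10.65 fix xy -0.04527468830585846 0.00161171038658101 z 0.021664978402476876 yaw 11.471299053064206 F [-3.878   0.0394  4.0856] Fx -3.7929640137079557 0.5717774011296626
```

Emit:
{"api": "play_rows", "payload": {
  "motion": [
    [[-0.2, 0, 0], [0, 0, 0], 0],
    [[-0.2, 0, 0], [0, 0, 0], 0],
    [[-0.2, 0, -2], [0, 0, 0], 0],
    [[-0.2, 0, -4], [0, 0, 0], 0],
    [[-0.2, 0, -6], [0, 0, 0], 0],
    [[-0.2, 0, -8], [0, 0, 0], 0],
    [[-0.2, 0, -8], [0, 0, 0], 0]
  ]
}}

```text
time_s: 11.35
position: [0.5015, 0.059, 0.0217]
tcp_rot: [[-0.001, 0.199, -0.98], [-0.0, -0.98, -0.199], [-1.0, -0.0, 0.001]]
force: [-2.4, -1.2, -2.4]
opening: 0.575
```

```bash
python3 look.py 10
```

```text
t 11.5 fix xy -0.03694131596091162 0.0014137669416295282 z 0.021798986444419296 yaw 11.469526399120864 F [-1.65   -0.0793 -2.2519] Fx -1.6329429447910169 0.5729919881420978
```

View pics/w10.png

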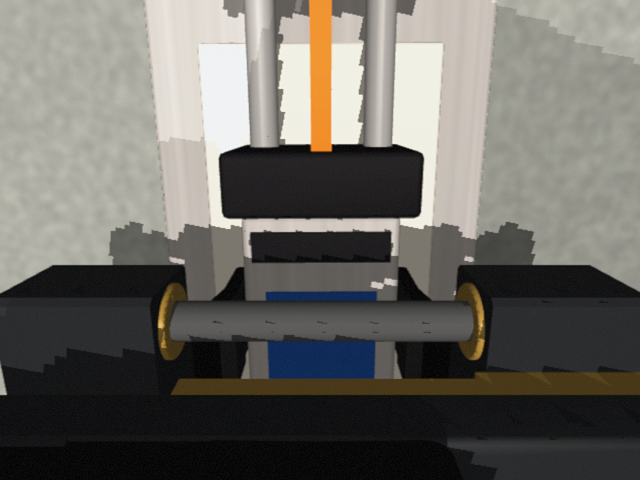

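View pics/ts10.png

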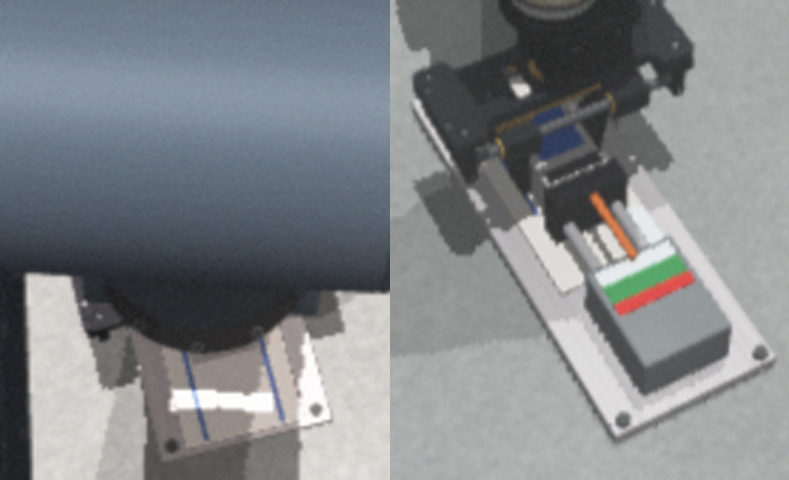

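The module has reached the head: Fx is -1.6 N and the head is about 3 mm in. Bed load is very light now, so I'll add 0.1 mm down and push on.

Emit:
{"api": "play_rows", "payload": {
  "motion": [
    [[0.1, 0, -2], [0, 0, 0], 0],
    [[0.1, 0, -4], [0, 0, 0], 0],
    [[0.1, 0, -6], [0, 0, 0], 0],
    [[0.1, 0, -8], [0, 0, 0], 0],
    [[0.1, 0, -10], [0, 0, 0], 0],
    [[0.1, 0, -12], [0, 0, 0], 0],
    [[0.1, 0, -14], [0, 0, 0], 0],
    [[0.1, 0, -14], [0, 0, 0], 0]
  ]
}}

```text
time_s: 12.3
position: [0.5119, 0.0616, 0.0217]
tcp_rot: [[-0.008, 0.199, -0.98], [-0.0, -0.98, -0.199], [-1.0, -0.001, 0.007]]
force: [-8.6, -5.0, 2.6]
opening: 0.574
```

```bash
python3 look.py 11
```

```text
t 12.45 fix xy -0.026020274274320382 0.001783760289220759 z 0.021749111511330712 yaw 11.49494109157722 F [-9.2862 -5.2655  3.5218] Fx -10.14667584340526 0.573980550186944
```

View pics/w11.png

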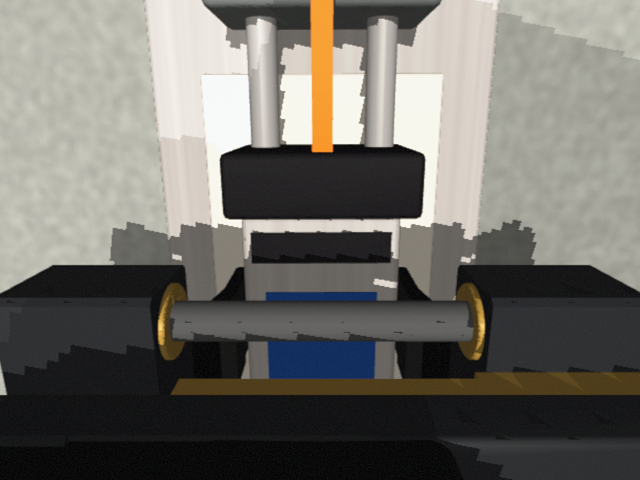

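View pics/ts11.png

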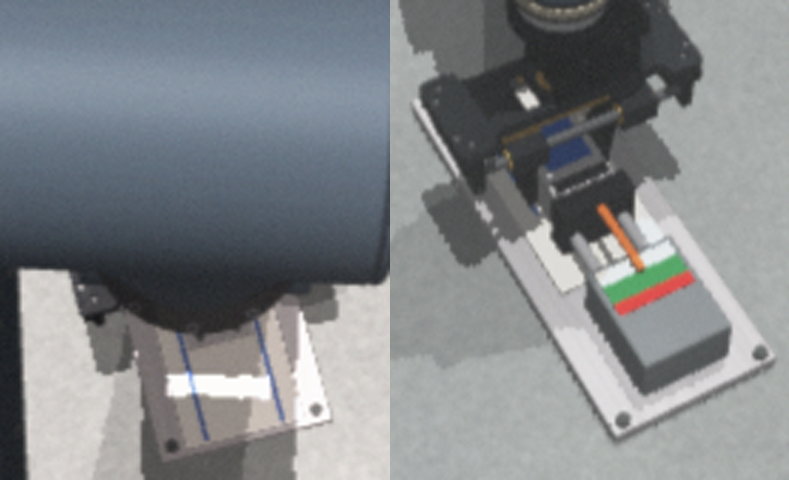

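The pointer is just entering the green band (scene crop (640,268)), with the head about 14 mm in. I need roughly 6 mm more, and I'll correct the 0.4° pitch the push has bent into the tool.

Emit:
{"api": "play_rows", "payload": {
  "motion": [
    [[0, 0, -1], [0, 0.2, 0], 0],
    [[0, 0, -2], [0, 0.4, 0], 0],
    [[0, 0, -3], [0, 0.4, 0], 0],
    [[0, 0, -4], [0, 0.4, 0], 0],
    [[0, 0, -5], [0, 0.4, 0], 0],
    [[0, 0, -5], [0, 0.4, 0], 0],
    [[0, 0, -5], [0, 0.4, 0], 0]
  ]
}}

```text
time_s: 13.15
position: [0.5145, 0.0623, 0.0217]
tcp_rot: [[-0.005, 0.2, -0.98], [0.001, -0.98, -0.2], [-1.0, -0.002, 0.005]]
force: [-11.6, -6.0, 6.3]
opening: 0.574
```

```bash
python3 look.py 12; python3 - <<'E'
from h import *
from rig import bot
c=bot.capture('scene')['img'];cv2.imwrite('pics/s12.png',cv2.resize(c[230:310,290:380],None,fx=7,fy=7,interpolation=cv2.INTER_CUBIC))
print(bot.read_state()['tcp_rot'][:,0])
E
```

```text
t 13.3 fix xy -0.023361251144829683 0.0020179387621872087 z 0.02168438527863391 yaw 11.515123203786588 F [-10.8283  -6.3715   6.6469] Fx -11.877642371316327 0.574854897788902
[-5.21656275e-03  9.37891044e-04 -9.99985954e-01]
```

View pics/s12.png

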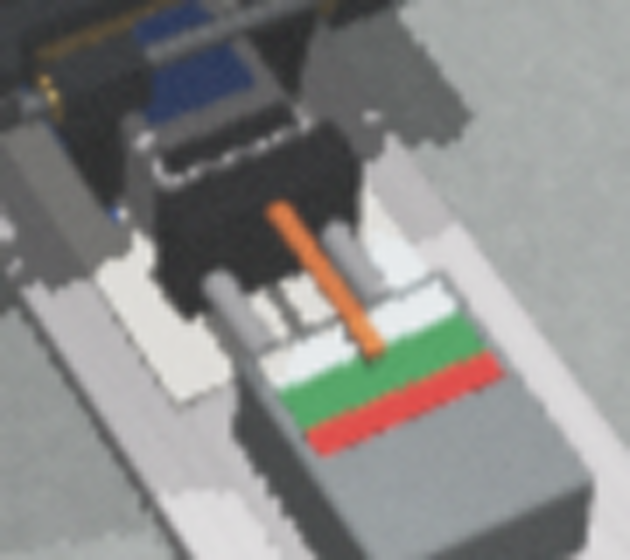

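The pointer tip at (373,357) in the crop is just inside the green edge, around 15–16 mm. I'll go about 4 mm further, with slightly less down force and a small sideways relief.

Emit:
{"api": "play_rows", "payload": {
  "motion": [
    [[-0.3, 0.5, -1], [0, 0, 0], 0],
    [[-0.3, 0.8, -2], [0, 0.2, 0], 0],
    [[-0.3, 0.8, -3], [0, 0.3, 0], 0],
    [[-0.3, 0.8, -4], [0, 0.3, 0], 0],
    [[-0.3, 0.8, -4], [0, 0.3, 0], 0],
    [[-0.3, 0.8, -4], [0, 0.3, 0], 0]
  ]
}}

```text
time_s: 13.95
position: [0.5164, 0.0627, 0.0217]
tcp_rot: [[-0.005, 0.2, -0.98], [0.002, -0.98, -0.2], [-1.0, -0.003, 0.004]]
force: [-14.0, -5.9, 6.1]
opening: 0.574
```

```bash
python3 look.py 13; python3 - <<'E'
from h import *
from rig import bot
c=bot.capture('scene')['img'];cv2.imwrite('pics/s13.png',cv2.resize(c[230:310,290:380],None,fx=7,fy=7,interpolation=cv2.INTER_CUBIC))
print(bot.read_state()['tcp_rot'][:,0])
E
```

```text
t 14.1 fix xy -0.021421344360198675 0.0020261557405011556 z 0.02171361983023614 yaw 11.52156884076697 F [-13.9912  -6.1085   6.8674] Fx -14.925400004734973 0.5729423015547612
[-0.00465103  0.00251204 -0.99998603]
```

View pics/s13.png

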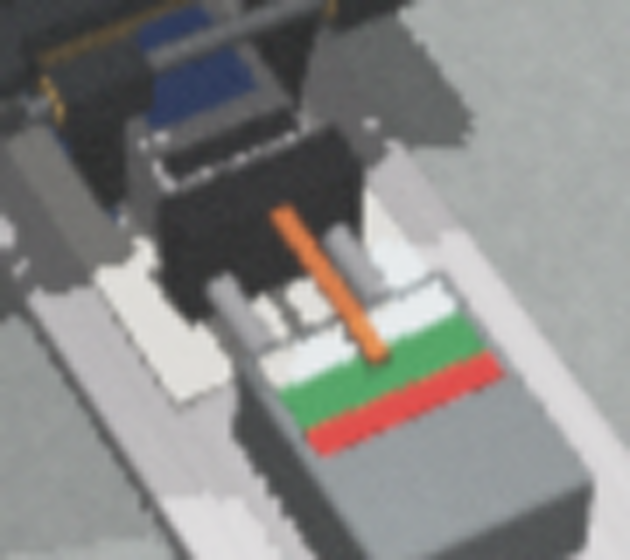

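View pics/w13.png

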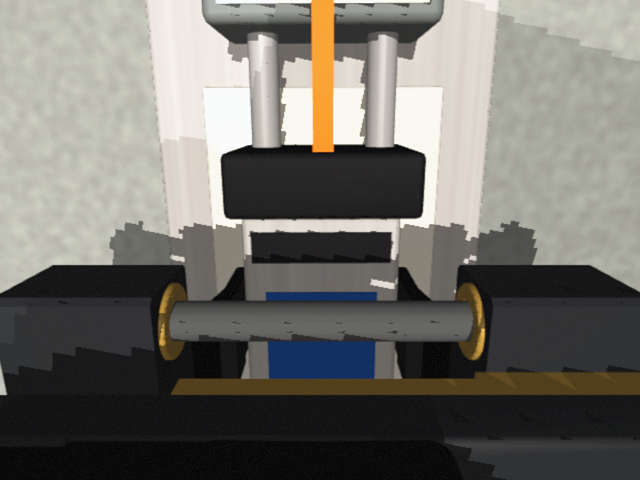

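The pointer tip has moved to (378,358), still a bit short of mid-band. The wrist force (15 N) includes bed friction, so I'll ease up 0.4 mm and see what that releases.

Emit:
{"api": "play_rows", "payload": {
  "motion": [
    [[-0.2, 0.4, 0], [0, 0, 0], 0],
    [[-0.4, 0.8, 0], [0, 0, 0], 0],
    [[-0.4, 0.8, 0], [0, 0, 0], 0],
    [[-0.4, 0.8, 0], [0, 0, 0], 0]
  ]
}}

```text
time_s: 14.55
position: [0.5164, 0.0627, 0.0218]
tcp_rot: [[-0.005, 0.2, -0.98], [0.003, -0.98, -0.2], [-1.0, -0.004, 0.004]]
force: [-13.6, -1.8, 4.5]
opening: 0.574
```

```bash
cat > meas.py <<'E'
# project gauge: pointer predicted vs seen; and where the bands are
from fx import *
from rig import bot
import sys
n=sys.argv[1]
d=bot.capture('scene');c=d['img'];cv2.imwrite(f'pics/s{n}.png',cv2.resize(c[250:305,320:375],None,fx=10,fy=10,interpolation=cv2.INTER_CUBIC))
print(bot.read_state()['tcp_rot'][:,0])
E
python3 look.py 14;python3 meas.py 14
```

```text
t 14.7 fix xy -0.021483135023389173 0.0020255630763353957 z 0.021756247570128326 yaw 11.512952169256822 F [-13.4118  -2.5532   4.3131] Fx -13.651685006674962 0.571495265387406
[-0.0049  0.0034 -1.    ]
```

View pics/s14.png

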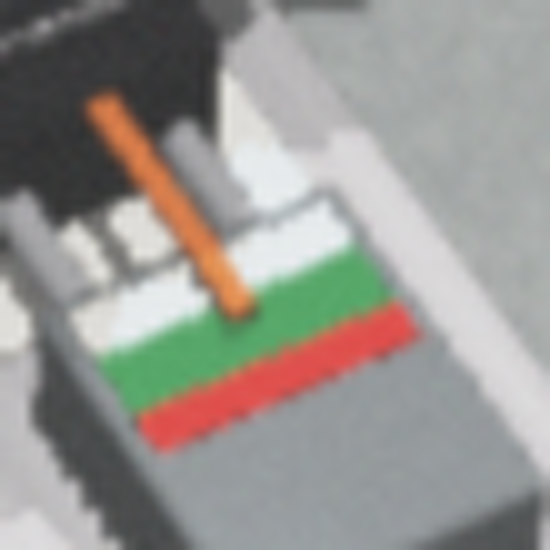

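```bash
python3 - <<'E'
from fx import *
d=pickle.load(open('scene0.pkl','rb'));c=d['img']
cv2.imwrite('pics/s0g.png',cv2.resize(c[250:305,320:375],None,fx=10,fy=10,interpolation=cv2.INTER_CUBIC))
p=[.5378,.065,np.radians(11.45)]
L=[(x,0,.055) for x in(.075,.085,.087,.095,.103,.111)]
print((proj(d,T(p,L))-[320,250]+.5)*10-.5)
E
```

```text
[[191.4061 228.0136]
 [215.9263 263.2802]
 [220.8588 270.3743]
 [240.684  298.8882]
 [260.6634 327.6239]
 [280.7988 356.5838]]
```

View pics/s0g.png

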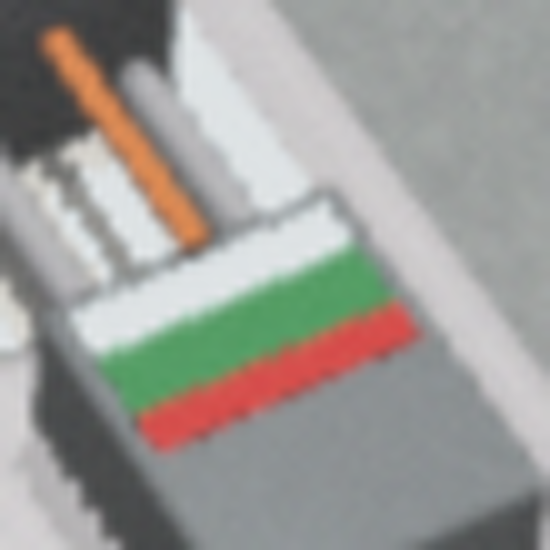

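From the rest picture the pointer tip has moved (195,250)→(240,315), about 18.5 mm. That agrees with the arm's own position. A last push of about 1.5 mm follows.

Emit:
{"api": "play_rows", "payload": {
  "motion": [
    [[-0.2, 0.3, -0.5], [0, 0, 0], 0],
    [[-0.2, 0.3, -1], [0, 0, 0], 0],
    [[-0.2, 0.3, -1.5], [0, 0, 0], 0],
    [[-0.2, 0.3, -2], [0, 0, 0], 0],
    [[-0.2, 0.3, -2.5], [0, 0, 0], 0],
    [[-0.2, 0.3, -2.5], [0, 0, 0], 0],
    [[-0.2, 0.3, -2.5], [0, 0, 0], 0]
  ]
}}

```text
time_s: 15.45
position: [0.518, 0.063, 0.0218]
tcp_rot: [[-0.007, 0.2, -0.98], [0.004, -0.98, -0.2], [-1.0, -0.005, 0.006]]
force: [-13.5, -2.9, 4.0]
opening: 0.574
```

```bash
python3 look.py 15;python3 meas.py 15
```

```text
t 15.6 fix xy -0.019816599847990973 0.0019954354268154513 z 0.02178148126491577 yaw 11.515023153938696 F [-13.6509  -2.488    3.99  ] Fx -13.87311600555969 0.5696039249591407
[-0.0067  0.0036 -1.    ]
```

View pics/s15.png

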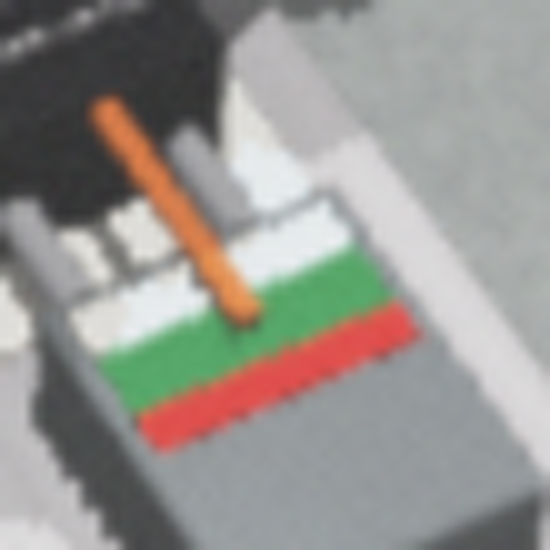

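View pics/ts15.png

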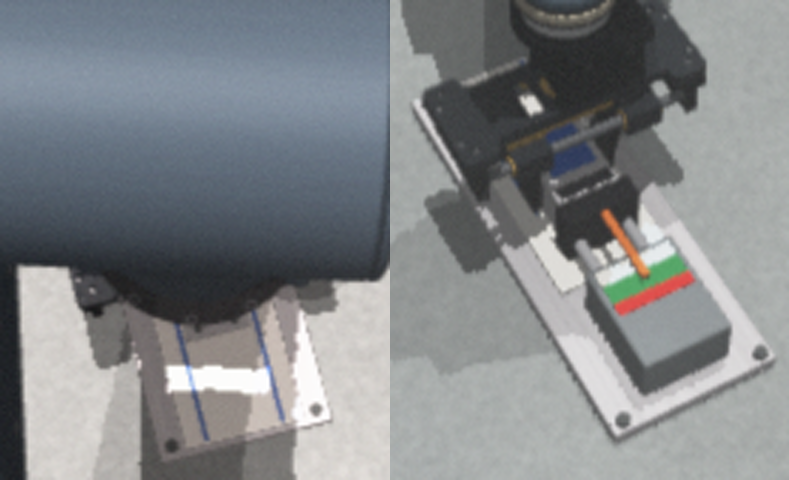

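The pointer tip is at (246,322), mid-green; both the image shift and the arm position give about 20 mm. Holding still.

Emit:
{"api": "play_rows", "payload": {
  "motion": [
    [[0, 0, 0], [0, 0, 0], 0],
    [[0, 0, 0], [0, 0, 0], 0],
    [[0, 0, 0], [0, 0, 0], 0],
    [[0, 0, 0], [0, 0, 0], 0],
    [[0, 0, 0], [0, 0, 0], 0],
    [[0, 0, 0], [0, 0, 0], 0],
    [[0, 0, 0], [0, 0, 0], 0],
    [[0, 0, 0], [0, 0, 0], 0]
  ]
}}

```text
time_s: 16.45
position: [0.518, 0.063, 0.0218]
tcp_rot: [[-0.007, 0.199, -0.98], [0.004, -0.98, -0.2], [-1.0, -0.005, 0.006]]
force: [-14.0, -1.8, 4.7]
opening: 0.572
```

Emit:
{"api": "play_rows", "payload": {
  "motion": [
    [[0, 0, 0], [0, 0, 0], 0],
    [[0, 0, 0], [0, 0, 0], 0],
    [[0, 0, 0], [0, 0, 0], 0],
    [[0, 0, 0], [0, 0, 0], 0],
    [[0, 0, 0], [0, 0, 0], 0],
    [[0, 0, 0], [0, 0, 0], 0],
    [[0, 0, 0], [0, 0, 0], 0],
    [[0, 0, 0], [0, 0, 0], 0]
  ]
}}

```text
time_s: 17.25
position: [0.518, 0.063, 0.0218]
tcp_rot: [[-0.007, 0.2, -0.98], [0.004, -0.98, -0.2], [-1.0, -0.005, 0.006]]
force: [-14.2, -2.5, 4.0]
opening: 0.572
```

Emit:
{"api": "play_rows", "payload": {
  "motion": [
    [[0, 0, 0], [0, 0, 0], 0],
    [[0, 0, 0], [0, 0, 0], 0],
    [[0, 0, 0], [0, 0, 0], 0],
    [[0, 0, 0], [0, 0, 0], 0],
    [[0, 0, 0], [0, 0, 0], 0],
    [[0, 0, 0], [0, 0, 0], 0],
    [[0, 0, 0], [0, 0, 0], 0],
    [[0, 0, 0], [0, 0, 0], 0]
  ]
}}

```text
time_s: 18.05
position: [0.518, 0.063, 0.0218]
tcp_rot: [[-0.007, 0.2, -0.98], [0.004, -0.98, -0.2], [-1.0, -0.005, 0.006]]
force: [-13.7, -2.2, 4.4]
opening: 0.574
```

Emit:
{"api": "play_rows", "payload": {
  "motion": [
    [[0, 0, 0], [0, 0, 0], 0],
    [[0, 0, 0], [0, 0, 0], 0],
    [[0, 0, 0], [0, 0, 0], 0],
    [[0, 0, 0], [0, 0, 0], 0],
    [[0, 0, 0], [0, 0, 0], 0],
    [[0, 0, 0], [0, 0, 0], 0],
    [[0, 0, 0], [0, 0, 0], 0],
    [[0, 0, 0], [0, 0, 0], 0]
  ]
}}

```text
time_s: 18.85
position: [0.518, 0.063, 0.0218]
tcp_rot: [[-0.007, 0.2, -0.98], [0.004, -0.98, -0.2], [-1.0, -0.005, 0.006]]
force: [-13.9, -2.9, 4.6]
opening: 0.569
```

Emit:
{"api": "play_rows", "payload": {
  "motion": [
    [[0, 0, 0], [0, 0, 0], 0],
    [[0, 0, 0], [0, 0, 0], 0],
    [[0, 0, 0], [0, 0, 0], 0],
    [[0, 0, 0], [0, 0, 0], 0],
    [[0, 0, 0], [0, 0, 0], 0],
    [[0, 0, 0], [0, 0, 0], 0],
    [[0, 0, 0], [0, 0, 0], 0],
    [[0, 0, 0], [0, 0, 0], 0]
  ]
}}

```text
time_s: 19.65
position: [0.518, 0.063, 0.0218]
tcp_rot: [[-0.007, 0.2, -0.98], [0.004, -0.98, -0.2], [-1.0, -0.005, 0.006]]
force: [-14.0, -1.8, 3.7]
opening: 0.569
```

```bash
python3 look.py 16;python3 meas.py 16; python3 - <<'E'
from rig import bot
import cv2
cv2.imwrite('pics/full16.png',bot.capture('scene')['img'])
E
```

```text
t 19.8 fix xy -0.01984703868158699 0.002029578787998872 z 0.021772900652648315 yaw 11.515313711758486 F [-13.5279  -1.9844   4.6025] Fx -13.652602901972521 0.5675599176645988
[-0.0068  0.0036 -1.    ]
```

View pics/s16.png

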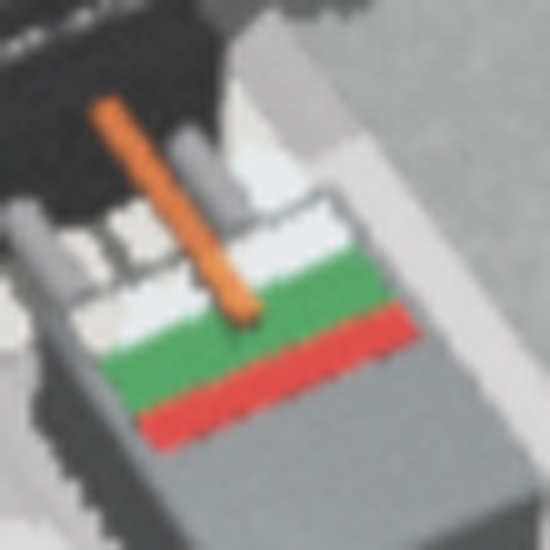

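View pics/w16.png

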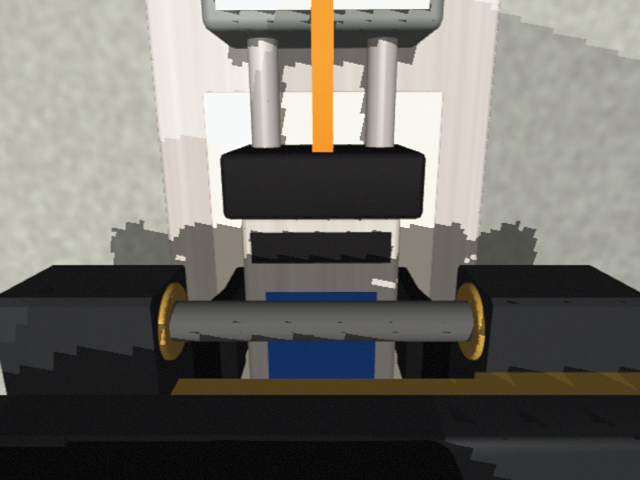

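View pics/full16.png

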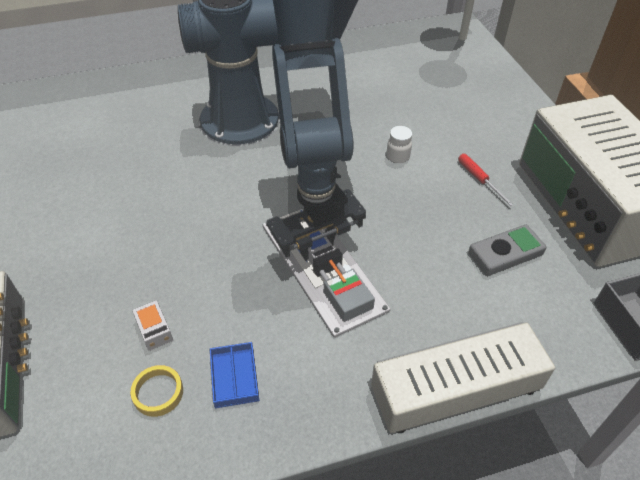

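The pointer hasn't moved, still mid-green at (246,322). The module is centred on the head (321 against 323), and everything else is where it was. Handing in.

```bash
python3 - <<'E'
from rig import bot
print(bot.hand_in())
E
```

```text
the job is handed in; nothing more can be done
None
```

I picked up the blue-label module and set it in the lane about 13 mm short of the head, with its contacts facing it. I then slid it along the bed and pressed it against the head. I held it there for over 4 s and handed in at about 20 s with the gripper still holding it.

**Last checks that agreed:**
- **Press depth:** the head is about 20 mm in (about 10 N of spring), from both the pointer's shift in the image and the arm's own position. The pointer stayed in the same place through the whole hold.
- **Position:** the module is about 1 mm off the head's centre in the wrist view and had not slipped in the grip.
- **Bench:** the other items look unmoved in the final picture.

**Checks that disagreed:**
- **Push force:** the wrist reads about 13.7 N along the push, against about 10 N at the spring. I put the rest down to friction, as the module presses on the bed with about 7 N.
- **Pointer reading:** read straight against the band edges, it shows about 18.5 mm. I trust 20 mm because the tip sits slightly above the gauge and reads low from this camera angle.
- **Sideways position:** the arm's own reading puts the module 2 mm off the lane centre, against the wrist view's 1 mm. Both keep it between the lines.
- **Tilt:** the gripper is bent back about 0.4° by the push. I did not check separately whether the module still lies perfectly flat.

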